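# Switch off and tag out the bench grinder

## Robot

A 7-joint arm with a two-finger parallel gripper is mounted at the origin on the work surface. World frame = base frame: x ahead of the robot, y to its left, z up, the work surface at z = 0. Lengths are in mm, angles in degrees, forces in N, time in s.
With the tool pointing down it reaches from about 425 to 875 mm from the base axis. Payload 4.7 kg.
Tool frame: the origin (TCP) lies at the very end of the fingers, on their centre line; the grasp point (between the pads) lies 19 mm behind it (env.hold_point_z is the distance from the TCP to the grasp point, in mm); z points along the fingers, y is the line along which they close (so a half turn about z gives the same grasp; the last joint's range is limited). The gripper opens to 87 mm and grips with 3 to 60 N. Pads are 19 mm wide; open, the fingers measure 117 mm over their backs; the gripper's body (75 mm by 190 mm) begins 51 mm behind the grasp point.
Start: joints at [-70.755, 18.392, -4.016, 83.108, 1.295, 78.541, -3.26], TCP at [205.606, 616.646, 222.587] pointing down, gripper open.
Joint ranges: [-163.93, 163.93], [-17.29, 119.83], [-79.2, 71.16], [3.27, 140.29], [-89.18, 269.18], [5.43, 117.66], [-154.24, 154.24]. Speed limits (degrees/s): [147.25, 147.25, 180, 180, 180, 180, 180].

## Interface

Orientations are given as a 3x3 rotation matrix whose columns are the frame's x, y, z axes.
In Python, from workcell import env, cams gives the robot as it stands. The module is installed in compiled form; this text tells all that it offers.
- The arm moves only by the shell command python3 -m handwheel 'ROWS'. ROWS is JSON, a list of rows, each an object with "rotation": the turn, a rotation vector about the tool's x, y, z in rad, a list of three; "slide": the shift along the tool's x, y, z in mm, a list of three; "fingers": the finger opening in mm, from 0 to 87. A call has 1 to 5 rows; each row is the pose to reach, as a shift and turn from the pose commanded when the call began, along the tool's axes at that moment; what a row does not reach only later rows make up. A row lasts 1/8 s, in which the tool goes at most 62.5 mm and 10.7 degrees, less where a joint would pass 70% of its speed; a pose out of reach is approached as far as the arm can. A call with a gripper value outside its range is refused whole. The fingers move at their own pace and stop on an object; the grip force is fixed at half the most. Time passes only in rows, so rows that repeat a pose let the fingers close. It gives the time, the measured TCP pose, the force, the opening and the grip force at its end, in the units of the state.
- env.get_obs(): the state, without advancing time (a new reading comes with each control period).
- cams.snapshot(name): name is "scene" or "side" or "wrist"; returns a dict with "color" (480x640x3 uint8, red, green, blue), "camera_matrix" (3x3 intrinsics, pixels), "extrinsics" (4x4, takes a point from camera to world coordinates). Camera axes: x right, y up, looking along -z (the intrinsics and any distortion apply to the point x, -y, -z); pixel columns grow to the right and rows downward; lengths in mm; the calibration is good to about 2 mm. A picture is of the moment at which its call begins. There is no depth.
- env.finish_job(): hands the job in; it is judged then, once.
Trained networks look in a picture, given as the dict that the camera call returned (one of the last four; its "shot" number tells which), for a name from the list of things; names that differ only in an ending like _2 or _b are one class to them, and where a whole thing is asked for, a point or a joint stands for the part that bears it (a point fixed in the world has none). Each returns a list of dicts, best first, with "conf" (0 to 1); they miss things now and then, are a little off and sometimes report something else, mostly with a low value. They report only what shows in the picture. A call takes as long as a camera call. They do not tell look-alikes from the thing itself.
- cams.recognise(picture, name): "rect" ([left, top, right, bottom] in pixels, round what is visible of it).
The state is a dict: "time": time; "joint_positions": joint angles; "joint_vel": joint speeds; "joint_torque": joint torques, N m; "tcp_pos": TCP position; "tcp_rot": TCP orientation; "contact_force": force on the tool from outside, world axes, zero at the start; "wrist_torque": the same for the moment, N m; "opening": finger opening in mm; "grasp_force": force on a finger pad.
Only numpy, scipy, OpenCV 4.12 (cv2) and the standard library are available. Lean on these libraries where they do the work, as an engineer would, in place of code of your own. Each camera call takes 0.05 s, during which the arm holds its last target. There are 200 camera calls.

## Task

The bench grinder must be made safe before its wire wheel is changed. At the switch box with the red flap, lift the sprung flap, push the toggle beneath fully over to the hinge side and let the flap drop shut; then take the red tag out of its wooden stand and leave it hanging by its hole on the peg of the blue post. Leave the box with the grey flap alone and do not disturb the parts dish, the oil bottle or the sprocket cassette.

Things in the scene. Friction and masses are not known exactly. Their poses are not given: they have to be found in the camera images.
- red_box: The grinder's switch box, with the red flap. Fixed grey housing under a see-through red flap. Origin: on the bench; local -x is its front (roughly towards the robot), z up. Housing x -65 to +55 mm, y -55 to +55, top rim at z = 100. An open well in its top holds the toggle (x -59 to +47, y -47 to +47, floor at z = 55, front wall to z = 92).
- red_flap (a joint): Angle of the red box's flap, rad: 0 shut, grows as its front lip goes up, stop at 1.4. Spring and weight shut it (about 1 N at the lip lifts it). It does not stay open by itself. Raised to about 1.25 by a fingertip at its lip, it can then lean on the hand while the finger slides down under it, tool leaning back about 40 degrees.
- red_toggle (a joint): Angle of the red box's toggle, rad: black paddle 10 mm thick, 26 wide (y), top 40 mm from its pivot at (14, 0, 55) mm in the box frame. At 0 it leans 0.45 rad to the front (top about x -3, z 91), at its stop 0.9 it leans 0.45 rad to the hinge side (top about x +31). Stays where left; about 2 N at its top moves it.
- red_lip (a point): Middle of the front edge of the red flap, mid-thickness; moves with the flap. Shut, it is at (-90, 0, 102) mm in the box frame: the lip overhangs the housing front by 25 mm, free below, so a fingertip can lift it from underneath.
- red_hinge (a point): Middle of the red flap's hinge line, which runs along the box's y: (48, 0, 102) mm in the box frame. The flap is flat, 4 mm thick (z 100 to 104 when shut), y -43 to +43.
- red_shade (a point): Centre of the red box's fixed steel dust shade above its rear half: x +12 to +75 mm, y -56 to +56, z 268 to 272 in the box frame, on two 6 mm rods at x = +50, y = +-50.
- grey_box: Another machine's switch box, same build and sizes, shade included; leave alone. Fixed grey housing under a see-through grey flap. Origin: on the bench; local -x is its front (roughly towards the robot), z up. Housing x -65 to +55 mm, y -55 to +55, top rim at z = 100. An open well in its top holds the toggle (x -59 to +47, y -47 to +47, floor at z = 55, front wall to z = 92).
- grey_flap (a joint): The same for the grey box; must stay shut.
- grey_toggle (a joint): The same for the grey box; leave alone.
- post: Fixed tag post: dark base plate, x -40 to +60 mm, y -45 to +45, 12 high; blue upright, x +32 to +48, y -25 to +25, up to z = 175. Origin: on the bench, under the peg; local -x is the way the peg points (roughly towards the robot), z up.
- peg (a point): Round steel peg 8 mm thick, from the upright's front face at (32, 0, 158) mm in the post's frame forward and up 12 degrees to its rounded end at (-18, 0, 169). The point is the point on the peg's axis half-way along it, (9, 0, 163) mm in the post's frame; same axes as the post.
- stand: Fixed wooden stand, 44 x 74 mm (x, y), 32 mm high, with a slot 12 mm (x) by 56 mm (y) in which the tag stands upright, its foot 8 mm above the bench. Origin: centre of its underside.
- tag_mid (a point): Centre of the loose red tag, a stiff upright plate 8 mm thick (local x), 50 mm wide (y), 90 mm high (z), mass about 70 g, same yaw as the stand at the start. It can be gripped across its 50 mm width, fingers on its two side edges; 66 mm of it stand clear of the stand.
- tag_hole (a point): Centre of the tag's square hole, 22 x 22 mm, right through along the tag's x, 30 mm above the tag's centre (4 mm of plate above it).
- dish_mid (a point): Centre of a loose steel parts dish, 90 mm across, 35 mm high; do not disturb.
- oil_mid (a point): Centre of a loose yellow oil bottle, 44 mm across, 120 mm high; do not disturb.
- cassette_mid (a point): Centre of a loose steel sprocket cassette, 90 mm across, 30 mm high; do not disturb.
Not all that is in view belongs to the job. Leave any orange look-alike of the post alone.

How it is judged (in metres and radians):
On the way, in this order (a step that is already met when the one before it is completed fails the run):
1. the red box's toggle is pushed over (above 0.75 rad) while its flap is lifted (above 0.3 rad) (value of joint red_toggle above 0.75 rad and value of joint red_flap above 0.3 rad), for 0.1 s.
2. the red flap has dropped shut (below 0.06 rad) with the toggle still over (value of joint red_flap below 0.06 rad and value of joint red_toggle above 0.75 rad), for 0.2 s.
3. the tag hangs by its hole on the peg, let go (x of tag_hole in the frame of post between -0.016 and 0.034 m and y of tag_hole in the frame of post between -0.012 and 0.012 m and z of tag_hole in the frame of post between 0.14 and 0.172 m and angle between tag_mid's own z axis and vertical below 0.35 rad and contact force between tag and the fingers below 0.05 N and contact force between tag and the arm below 0.05 N), for 0.2 s.
At the end, for the whole second after the job is handed in: The red toggle stands over (above 0.75 rad), both flaps are shut (below 0.06 rad), the grey toggle is still under 0.3 rad, and the tag hangs at rest and released on the post's peg: hole centre in the post's frame x -16 to 34 mm, |y| under 12 mm, z 140 to 172 mm, tag within 0.35 rad of upright (all of step 2 and all of step 3 and value of joint grey_flap below 0.06 rad and value of joint grey_toggle below 0.3 rad and linear speed of tag below 0.03 m/s); the robot touches nothing.
It fails at once if the grey box's flap is lifted more than 0.15 rad (value of joint grey_flap above 0.15 rad).
It fails at once if the dish is shifted or tipped by more than 25 mm (distance of dish_mid from where it was at the start of the episode above 0.025 m).
It fails at once if the oil bottle is shifted or tipped by more than 25 mm (distance of oil_mid from where it was at the start of the episode above 0.025 m).
It fails at once if the cassette is shifted or tipped by more than 25 mm (distance of cassette_mid from where it was at the start of the episode above 0.025 m).
It also fails if it takes over 72 s, if anything falls off the work surface, if the arm or the gripper's body presses on something with over 40 N, if the wrist force passes 120 N, or if a joint passes its speed limit or range.

## Working session

There is one attempt and no reset: what is moved stays moved. The work goes in short steps, Python scripts to look and compute and a shell command to move; the robot and the scene stay as the last step left them, time stands still between calls to the robot, and variables do not carry over. Pictures are saved under pics/ and viewed, at most 10 in all, crops included, and the job is handed in when it is done.

```bash
mkdir -p pics; python3 - <<'E'
from workcell import env,cams
import cv2,numpy as np
o=env.get_obs(); print(o['time'],o['tcp_pos'],o['tcp_rot'],o['opening'])
for n in ("scene","side"):
    p=cams.snapshot(n); cv2.imwrite(f"pics/{n}0.png",p['color'][:,:,::-1])
    print(n,p['camera_matrix'],p['extrinsics'].round(3) if hasattr(p['extrinsics'],'round') else p['extrinsics'],[k for k in p])
    for t in ("red_box","red_flap","red_toggle","grey_box","post","peg","stand","tag_mid","dish_mid","oil_mid","cassette_mid"):
        print(t,[(np.round(r['rect']).tolist(),round(r['conf'],2)) for r in cams.recognise(p,t)][:4])
E
```

```text
0.0 [205.4628278  616.09069227 221.44539545] [[-9.48693238e-01  3.16197541e-01 -5.05293420e-04]
 [ 3.16197928e-01  9.48691465e-01 -1.83690944e-03]
 [-1.01458694e-04 -1.90243630e-03 -9.99998185e-01]] 87.08877989002802
scene [[445.06912067   0.         317.21998404]
 [  0.         445.06912067 240.31980032]
 [  0.           0.           1.        ]] [[ 4.010000e-01 -7.150000e-01  5.730000e-01  1.125423e+03]
 [ 9.160000e-01  3.020000e-01 -2.650000e-01 -2.292550e+02]
 [ 1.600000e-02  6.310000e-01  7.760000e-01  9.040290e+02]
 [ 0.000000e+00  0.000000e+00  0.000000e+00  1.000000e+00]] ['color', 'camera_matrix', 'extrinsics', 'shot']
red_box [([157.0, 274.0, 242.0, 372.0], 0.8), ([396.0, 216.0, 456.0, 290.0], 0.26)]
red_flap [([186.0, 285.0, 230.0, 346.0], 0.83)]
red_toggle [([287.0, 241.0, 354.0, 339.0], 0.22)]
grey_box [([287.0, 241.0, 356.0, 338.0], 0.65), ([102.0, 321.0, 133.0, 358.0], 0.35)]
post [([401.0, 284.0, 471.0, 364.0], 0.87), ([401.0, 220.0, 460.0, 289.0], 0.75), ([101.0, 319.0, 134.0, 360.0], 0.75), ([361.0, 152.0, 413.0, 214.0], 0.73)]
peg [([397.0, 218.0, 455.0, 291.0], 0.
[... 655 characters left out ...]
00  1.00000e+00]] ['color', 'camera_matrix', 'extrinsics', 'shot']
red_box [([268.0, 142.0, 339.0, 253.0], 0.83), ([321.0, 172.0, 338.0, 204.0], 0.48)]
red_flap [([281.0, 201.0, 337.0, 222.0], 0.86)]
red_toggle []
grey_box [([240.0, 188.0, 331.0, 315.0], 0.83)]
post [([254.0, 345.0, 317.0, 434.0], 0.96), ([382.0, 360.0, 451.0, 456.0], 0.76), ([320.0, 170.0, 336.0, 203.0], 0.56)]
peg [([176.0, 308.0, 242.0, 395.0], 0.86), ([384.0, 363.0, 452.0, 454.0], 0.7), ([257.0, 346.0, 312.0, 435.0], 0.6)]
stand []
tag_mid [([371.0, 230.0, 378.0, 263.0], 0.74)]
dish_mid [([368.0, 317.0, 407.0, 353.0], 0.63)]
oil_mid [([324.0, 168.0, 339.0, 203.0], 0.79)]
cassette_mid [([314.0, 459.0, 363.0, 480.0], 0.9)]
```

View pics/scene0.png

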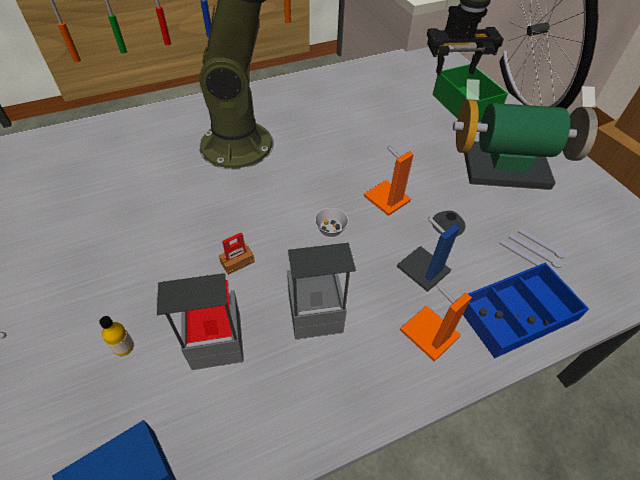

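View pics/side0.png

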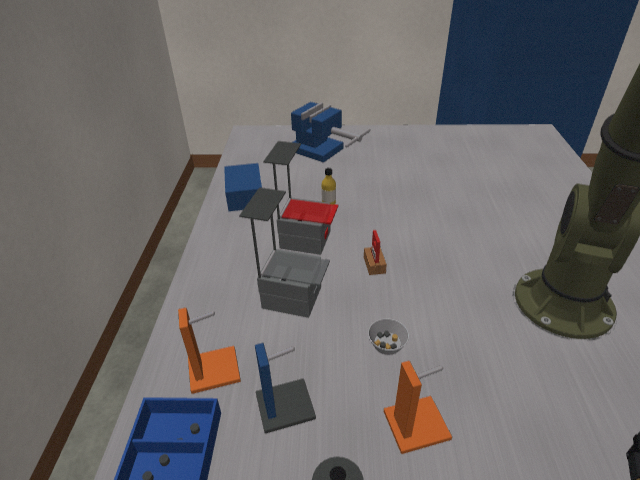

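```bash
python3 - <<'E'
import cv2,numpy as np
S=cv2.imread("pics/scene0.png");D=cv2.imread("pics/side0.png")
def c(im,x,y,w,h,s):
    o=cv2.resize(im[y:y+h,x:x+w],None,fx=s,fy=s,interpolation=cv2.INTER_CUBIC)
    for i in range(0,w,10): 
        if (x+i)%10==0: cv2.line(o,(int(i*s),0),(int(i*s),6 if (x+i)%50 else 14),(255,0,255),1)
    for i in range(0,h,10): cv2.line(o,(0,int(i*s)),(6 if (y+i)%50 else 14,int(i*s)),(255,0,255),1)
    return o
cv2.imwrite("pics/A.png",np.hstack([c(S,150,250,100,150,4),c(D,260,130,100,150,4)]))
a=c(S,390,210,100,75+15,4); b=c(D,240,340,100,90,4); t1=c(S,200,220,80,48,5);t2=c(D,340,225,80,48,5)
cv2.imwrite("pics/B.png",np.vstack([np.hstack([a,b]),np.hstack([t1,t2])]))
E
```

```text
(no output)
```

View pics/A.png

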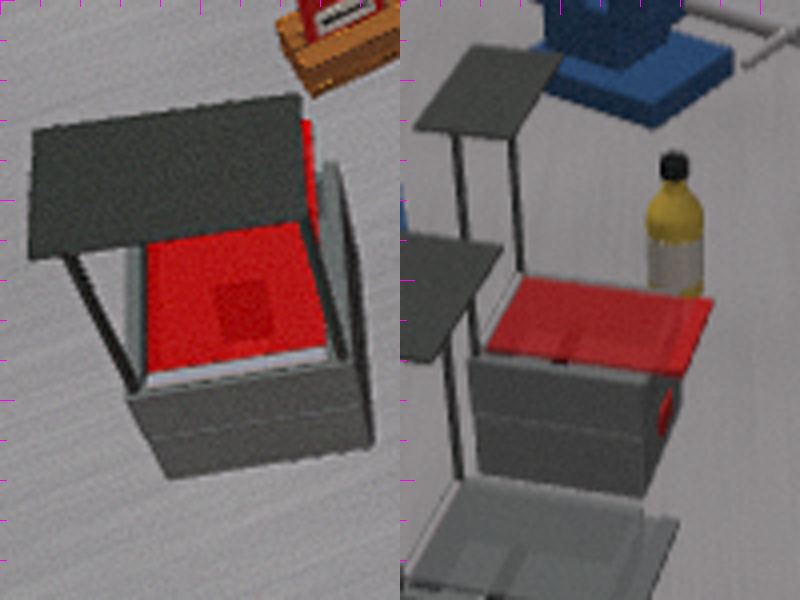

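View pics/B.png

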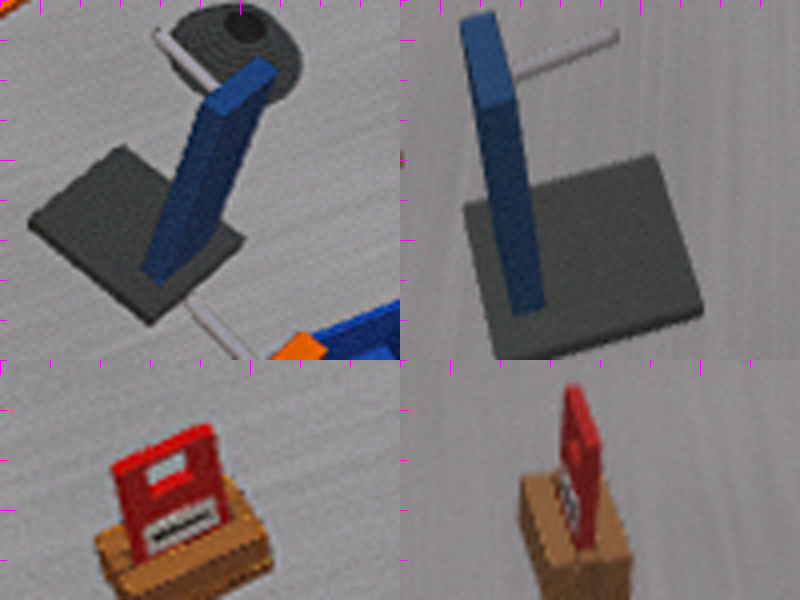

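```bash
cat > fit.py <<'E'
import numpy as np
from scipy.optimize import least_squares
K={'s':(445.069,317.22,240.32),'d':(468.538,323.4725,241.8525)}
from workcell import cams
E={c:cams.snapshot(n)['extrinsics'] for c,n in(('s','scene'),('d','side'))}
def proj(c,P):
    f,cx,cy=K[c]; T=E[c]; q=(P-T[:3,3])@T[:3,:3]; return np.array([cx-f*q[:,0]/q[:,2],cy+f*q[:,1]/q[:,2]]).T
def world(v,P):
    c,s=np.cos(v[2]),np.sin(v[2]); P=np.asarray(P,float)
    return np.c_[v[0]+c*P[:,0]-s*P[:,1],v[1]+s*P[:,0]+c*P[:,1],P[:,2]]
def fit(name,obs,x0):
    g={'s':[],'d':[]}
    for c,ox,oy,sc,px,py,P in obs: g[c].append(((px+.5)/sc-.5+ox,(py+.5)/sc-.5+oy,*P))
    g={c:np.array(a) for c,a in g.items() if a}
    R=lambda v,cs=None:np.concatenate([(proj(c,world(v,a[:,2:]))-a[:,:2]).ravel() for c,a in g.items() if cs is None or c==cs])
    for cs in (None,'s','d'):
        r=least_squares(lambda v:R(v,cs),x0,loss='soft_l1',x_scale=[10,10,.1])
        print(name,cs,r.x[:2].round(1),'yaw',np.degrees(r.x[2]).round(2),'rms',np.sqrt((r.fun**2).mean()).round(2))
        if cs is None: print(r.fun.reshape(-1,2).round(1).tolist())
A=lambda px,py,*P:('s',150,250,4,px,py,P)
B=lambda px,py,*P:('d',260,130,4,px-400,py,P)
fit('red',[A(128,398,55,-55,100),A(170,479,55,-55,0),A(373,445,55,55,0),A(34,130,12,-56,272),A(303,95,12,56,272),A(28,258,75,-56,268),A(305,215,75,56,272),
 B(562,55,12,-56,272),B(472,45,75,-56,272),B(516,140,12,56,268),B(414,128,75,56,270),B(480,473,55,55,0),B(643,497,-65,55,0),B(470,358,55,55,100),B(713,300,-90,-43,104),B(683,375,-90,43,102)],[600,-200,0])
A=lambda px,py,*P:('s',390,210,4,px,py,P)
B=lambda px,py,*P:('d',240,340,4,px-400,py,P)
fit('post',[A(124,147,-40,45,12),A(29,222,-40,-45,12),A(150,325,60,-45,0),A(245,238,60,45,12),A(208,98,32,-25,175),A(262,57,32,25,175),A(277,70,48,25,175),A(225,115,48,-25,175),A(155,33,-18,0,169),
 B(618,36,-18,0,169),B(515,97,32,25,175),B(483,107,48,25,175),B(461,20,48,-25,175),B(493,12,32,-25,175),B(655,153,-40,-45,12),B(703,308,-40,45,12),B(463,204,60,-45,12)],[600,300,0])
A=lambda px,py,*P:('s',200,220,5,px,py-360,P)
B=lambda px,py,*P:('d',340,225,5,px-400,py-360,P)
fit('tag',[A(113,468,0,-25,98),A(211,429,0,25,98),A(167,470,0,0,83),A(95,537,-22,-37,32),A(270,545,22,37,32),A(232,478,-22,37,32),
 B(572,387,0,-25,98),B(592,446,0,25,98),B(520,478,22,-37,32),B(545,567,22,37,32),B(632,555,-22,37,32)],[500,-100,0])
E
python3 fit.py
```

```text
red None [ 637.6 -240.8] yaw -13.29 rms 0.88
[[-1.0, 0.7], [-1.0, 1.4], [0.8, 1.4], [-0.4, -0.3], [-0.7, -0.7], [0.1, 1.3], [0.7, 0.5], [1.4, 0.0], [0.7, 0.0], [-0.3, 1.3], [0.3, 0.6], [-0.2, 1.3], [0.9, 1.8], [-0.4, 0.8], [0.7, 0.9], [0.8, 1.0]]
red s [ 636.6 -239.7] yaw -13.92 rms 0.72
red d [ 639.2 -245.3] yaw -12.58 rms 0.47
post None [637.3 282.4] yaw 18.18 rms 0.68
[[-0.4, -0.8], [0.0, -0.9], [0.2, 1.7], [0.7, 0.4], [-1.6, 0.8], [-0.8, -0.4], [1.4, 0.5], [0.1, 0.9], [0.3, 0.2], [0.4, -0.3], [0.8, 0.8], [-0.6, 0.7], [-0.5, -0.2], [0.5, -0.4], [0.2, 0.1], [0.5, -0.2], [-0.2, 0.2]]
post s [636.6 282.7] yaw 18.48 rms 0.79
post d [637.7 282.3] yaw 17.84 rms 0.44
tag None [ 446.3 -134.1] yaw 6.9 rms 0.49
[[0.1, 1.0], [0.3, 0.6], [0.1, 0.5], [-0.4, -0.1], [-0.2, -1.2], [-0.2, 0.0], [0.2, 0.1], [-0.1, 0.5], [0.3, -0.5], [0.2, 0.1], [-0.2, 1.1]]
tag s [ 445.7 -133.9] yaw 5.48 rms 0.47
tag d [ 446.6 -135.2] yaw 8.28 rms 0.33
```

```bash
cat > h.py <<'E'
import numpy as np
from scipy.spatial.transform import Rotation as R
from workcell import env
F={'red':(637.6,-241.5,-13.3),'post':(637.3,282.4,18.2),'tag':(446.2,-134.3,7.0),'w':(0,0,0)}
def pose(f,p,lean=0,dyaw=0):
    x,y,a=F[f]; Q=R.from_euler('z',a,degrees=True); P=Q.apply(p)+[x,y,0]
    # tool x = -frame x, tool y = frame y, z down; lean tips fingertips forward
    M=R.from_euler('z',a+dyaw,degrees=True)*R.from_euler('y',-lean,degrees=True)*R.from_matrix(np.diag([-1,1,-1.]))
    return P,M
def rows(*ts):
    o=env.get_obs(); p0=np.array(o['tcp_pos']); M0=R.from_matrix(o['tcp_rot'])
    print('t',round(o['time'],2),'tcp',p0.round(1),'open',round(o['opening'],1),'F',np.round(o['contact_force'],1))
    for t in ts:
        P,M=pose(*t); print('slide',M0.inv().apply(P-p0).round(0).tolist(),'rot',(M0.inv()*M).as_rotvec().round(3).tolist())
def where(f):
    o=env.get_obs(); x,y,a=F[f]
    Q=R.from_euler('z',a,degrees=True).inv(); z=Q.apply(np.array(o['tcp_rot'])[:,2])
    print('t',round(o['time'],2),f,Q.apply(np.array(o['tcp_pos'])-[x,y,0]).round(1),'z',z.round(3),'y',Q.apply(np.array(o['tcp_rot'])[:,1]).round(3),'F',np.round(o['contact_force'],1),'open',round(o['opening'],1),'g',np.round(o['grasp_force'],1))
E
python3 - <<'E'
from h import *
print(pose('red',(0,0,0),40)[1].as_matrix().round(2))
import numpy as np
from workcell import cams
T=cams.snapshot('scene')['extrinsics']
for u,v in((288,248),(351,244),(355,268),(290,275)):
    d=T[:3,:3]@np.array([(u-317.22)/445.07,-(v-240.32)/445.07,-1]); print((T[:3,3]+d*(270-T[2,3])/d[2]).round(0))
rows(('w',(480,330,340)),('w',(560,-20,340)),('red',(-150,0,220),40))
E
```

```text
[[-0.75  0.23  0.63]
 [ 0.18  0.97 -0.15]
 [-0.64  0.   -0.77]]
[653. -69. 270.]
[689.  41. 270.]
[740.  23. 270.]
[709. -87. 270.]
t 1.35 tcp [205.6 616.7 222.6] open 87.0 F [-0.8 -0.2  0.1]
slide [-351.0, -185.0, -117.0] rot [0.0, 0.0, -0.322]
slide [-538.0, -492.0, -117.0] rot [0.0, 0.0, -0.322]
slide [-532.0, -691.0, 3.0] rot [-0.031, -0.698, -0.086]
```

```bash
python3 -m handwheel '[{"rotation":[0,0,0],"slide":[-60,-30,-20],"fingers":0},{"rotation":[0,0,0],"slide":[-110,-60,-40],"fingers":0},{"rotation":[0,0,0],"slide":[-160,-90,-60],"fingers":0},{"rotation":[0,0,0],"slide":[-210,-115,-75],"fingers":0},{"rotation":[0,0,0],"slide":[-260,-140,-90],"fingers":0}]'
python3 -m handwheel '[{"rotation":[0,0,0],"slide":[-35,-45,-5],"fingers":0},{"rotation":[0,0,0],"slide":[-70,-90,-10],"fingers":0},{"rotation":[0,0,0],"slide":[-105,-135,-15],"fingers":0},{"rotation":[0,0,0],"slide":[-140,-180,-20],"fingers":0},{"rotation":[0,0,0],"slide":[-170,-225,-25],"fingers":0}]'
python3 - <<'E'
from h import *
rows(('w',(560,-20,340)),('red',(-150,0,220),40))
E
```

```text
time: 1.98
tcp_pos: [409.4, 399.9, 313.7]
tcp_rot: [[-0.949, 0.317, 0.001], [0.317, 0.949, 0.001], [-0.001, 0.001, -1.0]]
contact_force: [1.6, 0.2, -0.6]
opening: 45.2
grasp_force: 0.0
time: 2.6
tcp_pos: [498.6, 132.3, 338.0]
tcp_rot: [[-0.949, 0.317, 0.001], [0.317, 0.949, 0.0], [-0.001, 0.001, -1.0]]
contact_force: [0.8, 0.0, 0.5]
opening: 1.5
grasp_force: 0.0
t 2.6 tcp [498.6 132.3 338. ] open 1.5 F [0.8 0.  0.5]
slide [-106.0, -125.0, -2.0] rot [0.001, 0.001, -0.322]
slide [-101.0, -324.0, 118.0] rot [-0.031, -0.697, -0.087]
```

```bash
python3 -m handwheel '[{"rotation":[0,-0.14,-0.02],"slide":[-20,-55,0],"fingers":0},{"rotation":[-0.01,-0.28,-0.04],"slide":[-40,-110,5],"fingers":0},{"rotation":[-0.02,-0.42,-0.06],"slide":[-60,-165,20],"fingers":0},{"rotation":[-0.025,-0.56,-0.075],"slide":[-75,-220,40],"fingers":0},{"rotation":[-0.031,-0.697,-0.087],"slide":[-85,-275,60],"fingers":0}]'
python3 - <<'E'
from h import *
rows(('red',(-140,0,160),40),('red',(-120,0,78),40))
E
```

```text
time: 3.22
tcp_pos: [514.0, -13.6, 311.3]
tcp_rot: [[-0.897, 0.237, 0.374], [0.229, 0.971, -0.065], [-0.379, 0.028, -0.925]]
contact_force: [0.1, 0.8, 0.0]
opening: 0.5
grasp_force: 0.0
t 3.23 tcp [514.  -13.6 311.3] open 0.5 F [0.1 0.8 0. ]
slide [24.0, -197.0, 148.0] rot [0.02, -0.31, -0.02]
slide [36.0, -199.0, 231.0] rot [0.02, -0.31, -0.02]
```

```bash
python3 -m handwheel '[{"rotation":[0,-0.06,0],"slide":[5,-40,25],"fingers":0},{"rotation":[0,-0.12,0],"slide":[10,-80,50],"fingers":0},{"rotation":[0.01,-0.18,-0.01],"slide":[15,-120,80],"fingers":0},{"rotation":[0.02,-0.25,-0.02],"slide":[20,-160,115],"fingers":0},{"rotation":[0.02,-0.31,-0.02],"slide":[24,-197,148],"fingers":0}]'
python3 - <<'E'
from h import *
where('red');rows(('red',(-140,0,160),40),('red',(-120,0,78),40))
E
```

```text
time: 3.85
tcp_pos: [498.8, -213.1, 158.5]
tcp_rot: [[-0.744, 0.237, 0.624], [0.181, 0.971, -0.154], [-0.643, -0.002, -0.766]]
contact_force: [1.3, 0.8, -0.7]
opening: 0.6
grasp_force: 0.0
t 3.85 red [-141.7   -4.3  158.5] z [ 0.643 -0.006 -0.766] y [ 0.007  1.    -0.002] F [ 1.3  0.8 -0.7] open 0.6 g 0.0
t 3.85 tcp [ 498.8 -213.1  158.5] open 0.6 F [ 1.3  0.8 -0.7]
slide [-2.0, 4.0, -0.0] rot [-0.006, 0.0, -0.004]
slide [35.0, 5.0, 76.0] rot [-0.006, 0.0, -0.004]
```

```bash
python3 -m handwheel '[{"rotation":[-0.006,0,-0.004],"slide":[10,5,20],"fingers":0},{"rotation":[-0.006,0,-0.004],"slide":[18,5,40],"fingers":0},{"rotation":[-0.006,0,-0.004],"slide":[27,5,60],"fingers":0},{"rotation":[-0.006,0,-0.004],"slide":[35,5,76],"fingers":0},{"rotation":[-0.006,0,-0.004],"slide":[35,5,76],"fingers":0}]'
python3 - <<'E'
from h import *
import cv2
from workcell import cams
where('red');rows(('red',(-100,0,78),40),('red',(-85,0,78),40))
s=cams.snapshot('side')['color'][:,:,::-1]; w=cams.snapshot('wrist')['color'][:,:,::-1]
c=cv2.resize(s[130:280,250:410],(480,450),interpolation=cv2.INTER_CUBIC)
cv2.imwrite('pics/C.png',np.hstack([c,cv2.resize(w,(320,240)).copy().repeat(1,0) if 0 else cv2.copyMakeBorder(cv2.resize(w,(320,240)),0,210,0,0,0)]))
E
```

```text
time: 4.47
tcp_pos: [522.3, -208.3, 76.8]
tcp_rot: [[-0.749, 0.224, 0.623], [0.174, 0.975, -0.141], [-0.639, 0.003, -0.769]]
contact_force: [0.0, 0.3, -0.8]
opening: 0.6
grasp_force: 0.0
t 4.47 red [-119.8    5.8   76.8] z [ 0.639  0.006 -0.769] y [-0.006  1.     0.003] F [ 0.   0.3 -0.8] open 0.6 g 0.0
t 4.47 tcp [ 522.3 -208.3   76.8] open 0.6 F [ 0.   0.3 -0.8]
slide [-16.0, -6.0, 12.0] rot [0.006, -0.005, 0.003]
slide [-28.0, -6.0, 21.0] rot [0.006, -0.005, 0.003]
```

View pics/C.png

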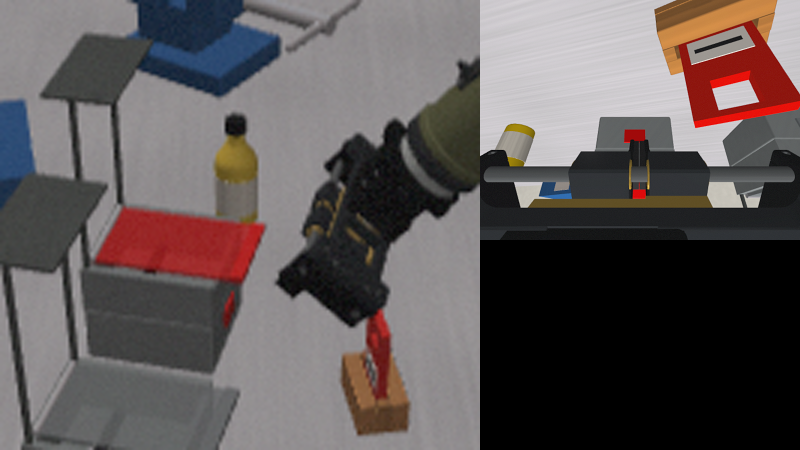

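```bash
python3 -m handwheel '[{"rotation":[0,0,0],"slide":[-10,-3,7],"fingers":0},{"rotation":[0,0,0],"slide":[-19,-4,14],"fingers":0},{"rotation":[0,0,0],"slide":[-28,-4,21],"fingers":0},{"rotation":[0,0,0],"slide":[-28,-4,21],"fingers":0}]'
python3 - <<'E'
from h import *
where('red')
from numpy import cos,sin
rows(*[('red',(48-127*cos(a)-7.3,0,102+127*sin(a)-6.1),40) for a in (0,.13,.26,.39,.52,.65,.78,.91,1.04,1.14,1.23)])
E
```

```text
time: 5.08
tcp_pos: [555.5, -220.8, 78.5]
tcp_rot: [[-0.75, 0.224, 0.623], [0.175, 0.974, -0.141], [-0.638, 0.003, -0.77]]
contact_force: [-3.7, 0.1, 0.2]
opening: 0.6
grasp_force: 6.0
t 5.08 red [-84.7   1.3  78.5] z [ 0.638  0.006 -0.77 ] y [-0.006  1.     0.003] F [-3.7  0.1  0.2] open 0.6 g 6.0
t 5.08 tcp [ 555.5 -220.8   78.5] open 0.6 F [-3.7  0.1  0.2]
slide [-10.0, -1.0, -14.0] rot [0.006, -0.006, 0.003]
slide [-21.0, -1.0, -26.0] rot [0.006, -0.006, 0.003]
slide [-34.0, -1.0, -37.0] rot [0.006, -0.006, 0.003]
slide [-48.0, -1.0, -46.0] rot [0.006, -0.006, 0.003]
slide [-63.0, -1.0, -52.0] rot [0.006, -0.006, 0.003]
slide [-79.0, -1.0, -57.0] rot [0.006, -0.006, 0.003]
slide [-95.0, -1.0, -60.0] rot [0.006, -0.006, 0.003]
slide [-112.0, -1.0, -60.0] rot [0.006, -0.006, 0.003]
slide [-128.0, -1.0, -59.0] rot [0.006, -0.006, 0.003]
slide [-140.0, -1.0, -56.0] rot [0.006, -0.006, 0.003]
slide [-151.0, -1.0, -53.0] rot [0.006, -0.006, 0.003]
```

```bash
python3 -m handwheel '[{"rotation":[0,0,0],"slide":[-10,-1,-14],"fingers":0},{"rotation":[0,0,0],"slide":[-21,-1,-26],"fingers":0},{"rotation":[0,0,0],"slide":[-34,-1,-37],"fingers":0},{"rotation":[0,0,0],"slide":[-48,-1,-46],"fingers":0},{"rotation":[0,0,0],"slide":[-63,-1,-52],"fingers":0}]'
python3 - <<'E'
from h import *
import cv2
from workcell import cams
where('red')
from numpy import cos,sin
rows(*[('red',(48-127*cos(a)-7.3,0,102+127*sin(a)-6.1),40) for a in (.65,.78,.91,1.04,1.14,1.23)])
s=cams.snapshot('side')['color'][:,:,::-1]
c=cv2.resize(s[120:280,250:410],(640,600),interpolation=cv2.INTER_CUBIC)
cv2.imwrite('pics/D.png',c)
E
```

```text
time: 5.7
tcp_pos: [570.9, -225.4, 160.8]
tcp_rot: [[-0.748, 0.224, 0.625], [0.174, 0.975, -0.142], [-0.641, 0.002, -0.768]]
contact_force: [0.8, -0.0, -0.0]
opening: 0.4
grasp_force: 0.3
t 5.7 red [-68.6   0.3 160.8] z [ 0.64   0.006 -0.768] y [-0.006  1.     0.002] F [ 0.8 -0.  -0. ] open 0.4 g 0.3
t 5.7 tcp [ 570.9 -225.4  160.8] open 0.4 F [ 0.8 -0.  -0. ]
slide [-14.0, -0.0, -4.0] rot [0.006, -0.003, 0.003]
slide [-30.0, -0.0, -7.0] rot [0.006, -0.003, 0.003]
slide [-47.0, -0.0, -7.0] rot [0.006, -0.003, 0.003]
slide [-63.0, -0.0, -5.0] rot [0.006, -0.003, 0.003]
slide [-76.0, -1.0, -3.0] rot [0.006, -0.003, 0.003]
slide [-86.0, -1.0, 1.0] rot [0.006, -0.003, 0.003]
```

View pics/D.png

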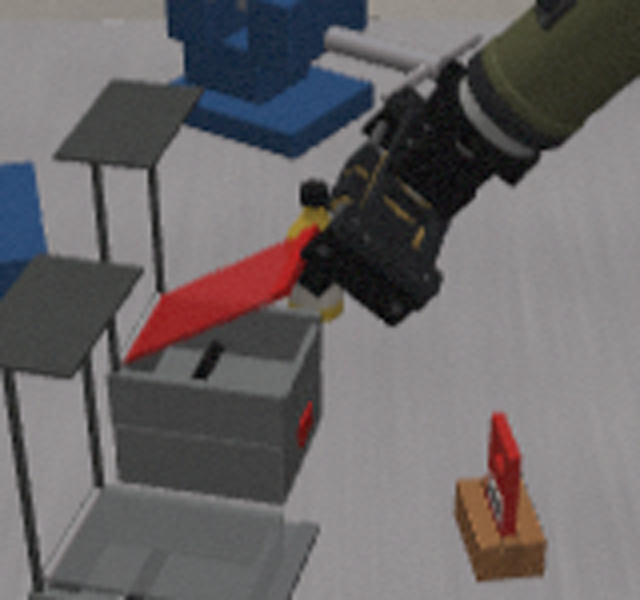

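```bash
python3 -m handwheel '[{"rotation":[0,0,0],"slide":[-14,0,-4],"fingers":0},{"rotation":[0,0,0],"slide":[-30,0,-7],"fingers":0},{"rotation":[0,0,0],"slide":[-47,0,-7],"fingers":0},{"rotation":[0,0,0],"slide":[-63,0,-5],"fingers":0},{"rotation":[0,0,0],"slide":[-76,-1,-3],"fingers":0}]'
python3 -m handwheel '[{"rotation":[0.003,0,0.001],"slide":[-10,0,4],"fingers":0},{"rotation":[0.003,0,0.001],"slide":[-11,0,4],"fingers":0}]'
python3 - <<'E'
from h import *
import cv2
from workcell import cams
where('red')
from numpy import cos,sin
rows(*[('red',(48-r*cos(1.25)-7.3,0,102+r*sin(1.25)-6.1),40) for r in (127,112,98,85,72,60)])
s=cams.snapshot('side')['color'][:,:,::-1]
c=cv2.resize(s[120:280,250:410],(640,600),interpolation=cv2.INTER_CUBIC)
cv2.imwrite('pics/E.png',c)
E
```

```text
time: 6.38
tcp_pos: [626.3, -239.0, 211.8]
tcp_rot: [[-0.748, 0.224, 0.625], [0.173, 0.975, -0.142], [-0.641, 0.002, -0.768]]
contact_force: [-0.5, 0.9, 0.0]
opening: 0.3
grasp_force: 0.5
time: 6.62
tcp_pos: [636.6, -241.7, 215.4]
tcp_rot: [[-0.748, 0.227, 0.624], [0.174, 0.974, -0.145], [-0.641, 0.0, -0.768]]
contact_force: [-1.5, 0.6, -0.2]
opening: 0.4
grasp_force: 0.4
t 6.62 red [ -0.9  -0.5 215.4] z [ 0.641  0.002 -0.768] y [-0.003  1.     0.   ] F [-1.5  0.6 -0.2] open 0.4 g 0.4
t 6.62 tcp [ 636.6 -241.7  215.4] open 0.4 F [-1.5  0.6 -0.2]
slide [-2.0, 0.0, 0.0] rot [0.002, -0.002, 0.002]
slide [4.0, 0.0, 14.0] rot [0.002, -0.002, 0.002]
slide [9.0, 0.0, 27.0] rot [0.002, -0.002, 0.002]
slide [14.0, 0.0, 39.0] rot [0.002, -0.002, 0.002]
slide [18.0, 0.0, 51.0] rot [0.002, -0.002, 0.002]
slide [23.0, 0.0, 63.0] rot [0.002, -0.002, 0.002]
```

View pics/E.png

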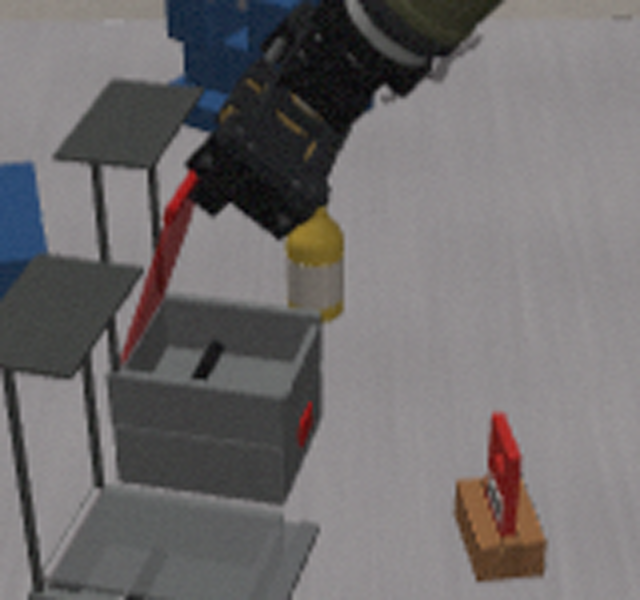

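```bash
python3 -m handwheel '[{"rotation":[0,0,0],"slide":[2,0,14],"fingers":0},{"rotation":[0,0,0],"slide":[7,0,27],"fingers":0},{"rotation":[0,0,0],"slide":[12,0,39],"fingers":0},{"rotation":[0,0,0],"slide":[17,0,51],"fingers":0},{"rotation":[0,0,0],"slide":[22,0,63],"fingers":0}]'
python3 - <<'E'
from h import *
import cv2
from workcell import cams
where('red')
rows(*[('red',p,40) for p in ((7,0,135),(-4,0,116),(-15,0,97),(-26,0,79),(-10,0,79),(4,0,79),(12,0,79),(18,0,79))])
s=cams.snapshot('side')['color'][:,:,::-1]
c=cv2.resize(s[120:280,250:410],(640,600),interpolation=cv2.INTER_CUBIC)
cv2.imwrite('pics/F.png',c)
E
```

```text
time: 7.3
tcp_pos: [658.9, -246.9, 151.6]
tcp_rot: [[-0.748, 0.227, 0.624], [0.175, 0.974, -0.145], [-0.64, 0.001, -0.768]]
contact_force: [-1.5, -0.5, 1.6]
opening: 0.3
grasp_force: 1.0
t 7.3 red [ 21.9  -0.4 151.6] z [ 0.64   0.002 -0.768] y [-0.003  1.     0.001] F [-1.5 -0.5  1.6] open 0.3 g 1.0
t 7.3 tcp [ 658.9 -246.9  151.6] open 0.3 F [-1.5 -0.5  1.6]
slide [22.0, 0.0, 3.0] rot [0.002, -0.003, 0.002]
slide [43.0, 0.0, 11.0] rot [0.002, -0.003, 0.002]
slide [63.0, 0.0, 18.0] rot [0.002, -0.003, 0.002]
slide [83.0, 0.0, 25.0] rot [0.002, -0.003, 0.002]
slide [71.0, 0.0, 35.0] rot [0.002, -0.003, 0.002]
slide [60.0, 0.0, 44.0] rot [0.002, -0.003, 0.002]
slide [54.0, 0.0, 49.0] rot [0.002, -0.003, 0.002]
slide [50.0, 0.0, 53.0] rot [0.002, -0.003, 0.002]
```

View pics/F.png

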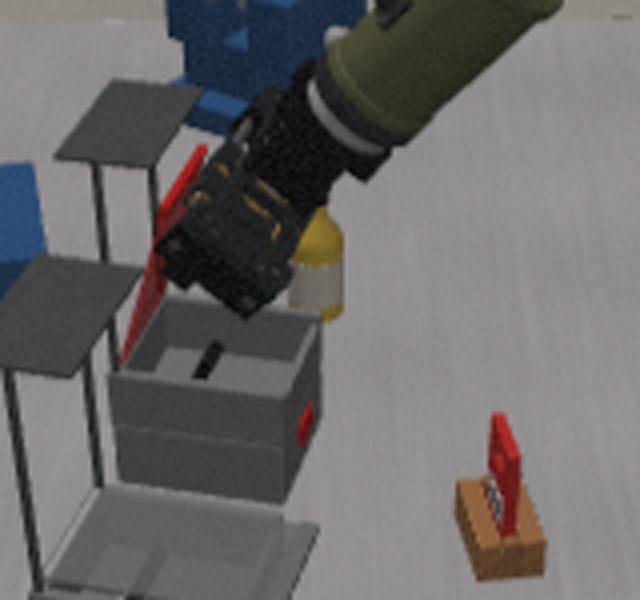

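```bash
python3 -m handwheel '[{"rotation":[0,0,0],"slide":[22,0,3],"fingers":0},{"rotation":[0,0,0],"slide":[43,0,11],"fingers":0},{"rotation":[0,0,0],"slide":[63,0,18],"fingers":0},{"rotation":[0,0,0],"slide":[83,0,25],"fingers":0},{"rotation":[0,0,0],"slide":[83,0,25],"fingers":0}]'
python3 - <<'E'
from h import *
where('red')
rows(*[('red',p,40) for p in ((-10,0,79),(4,0,79),(12,0,79),(18,0,79))])
E
```

```text
time: 7.98
tcp_pos: [610.7, -235.5, 78.2]
tcp_rot: [[-0.75, 0.228, 0.622], [0.177, 0.974, -0.144], [-0.638, 0.002, -0.77]]
contact_force: [-0.5, 1.0, -0.5]
opening: 0.2
grasp_force: 0.4
t 7.97 red [-27.5  -0.3  78.2] z [ 0.638  0.003 -0.77 ] y [-0.002  1.     0.002] F [-0.5  1.  -0.5] open 0.2 g 0.4
t 7.97 tcp [ 610.7 -235.5   78.2] open 0.2 F [-0.5  1.  -0.5]
slide [-14.0, 0.0, 11.0] rot [0.003, -0.006, 0.001]
slide [-25.0, 0.0, 19.0] rot [0.003, -0.006, 0.001]
slide [-31.0, 0.0, 25.0] rot [0.003, -0.006, 0.001]
slide [-36.0, 0.0, 28.0] rot [0.003, -0.006, 0.001]
```

```bash
python3 -m handwheel '[{"rotation":[0,0,0],"slide":[-14,0,10],"fingers":0},{"rotation":[0,0,0],"slide":[-25,0,19],"fingers":0},{"rotation":[0,0,0],"slide":[-31,0,25],"fingers":0},{"rotation":[0,0,0],"slide":[-36,0,28],"fingers":0},{"rotation":[0,0,0],"slide":[-36,0,28],"fingers":0}]'
python3 - <<'E'
from h import *
import cv2
from workcell import cams
where('red')
s=cams.snapshot('side')['color'][:,:,::-1]
cv2.imwrite('pics/G.png',cv2.resize(s[120:280,250:410],(640,600),interpolation=cv2.INTER_CUBIC))
E
```

```text
time: 8.6
tcp_pos: [655.3, -246.4, 81.4]
tcp_rot: [[-0.749, 0.227, 0.622], [0.176, 0.974, -0.144], [-0.639, 0.001, -0.769]]
contact_force: [-15.3, 2.0, 9.2]
opening: 0.5
grasp_force: 9.9
t 8.6 red [18.3 -0.6 81.4] z [ 0.639  0.003 -0.769] y [-0.003  1.     0.001] F [-15.3   2.    9.2] open 0.5 g 9.9
```

View pics/G.png

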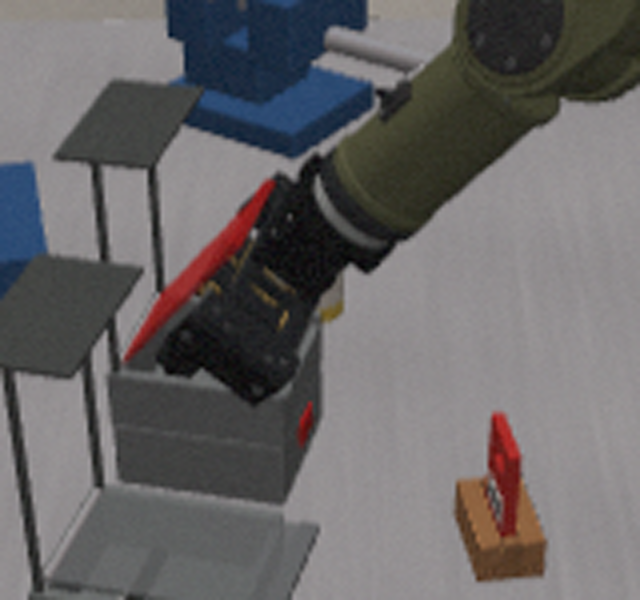

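```bash
python3 -m handwheel '[{"rotation":[0,0,0],"slide":[8,0,-8],"fingers":0},{"rotation":[0,0,0],"slide":[10,0,-40],"fingers":0},{"rotation":[0,0,0],"slide":[10,0,-75],"fingers":0},{"rotation":[0,0,0],"slide":[10,0,-110],"fingers":0},{"rotation":[0,0,0],"slide":[10,0,-150],"fingers":0}]'
python3 -m handwheel '[{"rotation":[0,0,0],"slide":[0,0,-40],"fingers":87},{"rotation":[0,0,0],"slide":[0,0,-80],"fingers":87}]'
python3 - <<'E'
from h import *
import cv2
from workcell import cams
where('red')
for n in('side','scene'):
    p=cams.snapshot(n); cv2.imwrite(f'pics/{n}H.png',p['color'][:,:,::-1])
    a=cv2.imread(f'pics/{n}0.png').astype(int); b=cv2.imread(f'pics/{n}H.png').astype(int)
    for t in('red_flap','red_toggle'): print(n,t,[(np.round(r['rect']),round(r['conf'],2)) for r in cams.recognise(p,t)])
    m=(a[:,:,2]>130)&(a[:,:,1]<80); m2=(b[:,:,2]>130)&(b[:,:,1]<80)
    x,y,X,Y=(281,195,340,225) if n=='side' else (184,300,232,348)
    print('red px',m[y:Y,x:X].sum(),m2[y:Y,x:X].sum(), 'diff',(m^m2)[y:Y,x:X].sum())
rows(('tag',(0,0,200)),('tag',(0,0,150)),('tag',(0,0,46)))
E
```

```text
time: 9.28
tcp_pos: [555.1, -222.3, 191.7]
tcp_rot: [[-0.748, 0.226, 0.624], [0.174, 0.974, -0.145], [-0.641, 0.0, -0.768]]
contact_force: [0.4, 0.8, 1.4]
opening: 0.6
grasp_force: 0.0
time: 9.52
tcp_pos: [527.5, -216.3, 230.9]
tcp_rot: [[-0.752, 0.224, 0.62], [0.173, 0.975, -0.141], [-0.636, 0.001, -0.771]]
contact_force: [-0.8, -0.6, 0.3]
opening: 13.2
grasp_force: 0.0
t 9.53 red [-112.9   -0.8  230.9] z [ 0.636  0.005 -0.771] y [-0.007  1.     0.001] F [-0.8 -0.6  0.3] open 13.2 g 0.0
side red_flap [(array([256., 345., 318., 431.]), 0.56)]
side red_toggle []
red px 893 906 diff 17
scene red_flap [(array([188., 284., 232., 345.]), 0.98), (array([433., 212., 466., 238.]), 0.21)]
scene red_toggle []
red px 1328 1340 diff 16
t 9.82 tcp [ 526.4 -218.6  228.5] open 36.6 F [-0.2  0.6  0.7]
slide [93.0, 64.0, -40.0] rot [-0.119, 0.68, -0.339]
slide [125.0, 64.0, -1.0] rot [-0.119, 0.68, -0.339]
slide [191.0, 63.0, 79.0] rot [-0.119, 0.68, -0.339]
```

```bash
python3 - <<'E'
import cv2,numpy as np
for f in('scene0','sceneH'):
    a=cv2.imread(f'pics/{f}.png').astype(int)[308:346,188:232]
    m=(a[:,:,2]<190)&(a[:,:,2]>110)&(a[:,:,1]<50); y,x=np.nonzero(m); print(f,m.sum(),np.median(x)+188,np.median(y)+308,np.percentile(y,[5,95])+308)
E
python3 -m handwheel '[{"rotation":[-0.03,0.16,-0.08],"slide":[15,12,-40],"fingers":87},{"rotation":[-0.06,0.32,-0.16],"slide":[35,28,-45],"fingers":87},{"rotation":[-0.09,0.48,-0.25],"slide":[60,48,-45],"fingers":87},{"rotation":[-0.119,0.64,-0.339],"slide":[80,64,-42],"fingers":87},{"rotation":[-0.119,0.68,-0.339],"slide":[93,64,-40],"fingers":87}]'
python3 -c "
from h import *
where('tag'); rows(('tag',(0,0,200)),('tag',(0,0,150)),('tag',(0,0,46)))"
```

```text
scene0 1229 207.0 324.0 [310. 338.]
sceneH 596 206.5 327.0 [311. 338.]
time: 10.45
tcp_pos: [447.9, -131.7, 199.6]
tcp_rot: [[-0.992, -0.127, -0.002], [-0.127, 0.992, 0.0], [0.002, 0.001, -1.0]]
contact_force: [-0.2, -0.0, -0.0]
opening: 83.6
grasp_force: 0.0
t 10.45 tag [  2.    2.4 199.6] z [-0.002  0.001 -1.   ] y [-0.005  1.     0.001] F [-0.2 -0.  -0. ] open 83.6 g 0.0
t 10.45 tcp [ 447.9 -131.7  199.6] open 83.6 F [-0.2 -0.  -0. ]
slide [2.0, -2.0, -0.0] rot [0.001, -0.002, 0.005]
slide [2.0, -2.0, 50.0] rot [0.001, -0.002, 0.005]
slide [2.0, -2.0, 154.0] rot [0.001, -0.002, 0.005]
```

```bash
cat > sil.py <<'E'
import numpy as np,cv2,sys
from scipy.optimize import minimize
from workcell import cams
from h import F
def proj(p,P):
    T=np.array(p['extrinsics']);K=p['camera_matrix'];q=(P-T[:3,3])@T[:3,:3]
    return np.array([K[0,2]-K[0,0]*q[:,0]/q[:,2],K[1,2]+K[1,1]*q[:,1]/q[:,2]]).T
def silfit(p,mask,box,v0):
    n,l,st,_=cv2.connectedComponentsWithStats(mask.astype(np.uint8)); k=1+np.argmax(st[1:,4]); mask=l==k
    c,_=cv2.findContours(mask.astype(np.uint8),cv2.RETR_EXTERNAL,cv2.CHAIN_APPROX_NONE); m=np.zeros(mask.shape,np.uint8); cv2.drawContours(m,c,-1,1,-1)
    B=np.array(np.meshgrid(*box)).reshape(3,-1).T
    def hull(v):
        a=np.radians(v[2]);P=np.c_[v[0]+np.cos(a)*B[:,0]-np.sin(a)*B[:,1],v[1]+np.sin(a)*B[:,0]+np.cos(a)*B[:,1],B[:,2]]
        h=cv2.convexHull(proj(p,P).astype(np.float32)); i=np.zeros(m.shape,np.uint8); cv2.fillConvexPoly(i,np.round(h*16).astype(np.int32),1,shift=4); return i
    f=lambda v:1-(hull(v)&m).sum()/(hull(v)|m).sum()
    s=np.array([[0,0,0],[6,0,0],[0,6,0],[0,0,6]])+np.array(v0)
    r=minimize(f,v0,method='Nelder-Mead',options=dict(initial_simplex=s,xatol=.05,fatol=1e-4))
    print('box px',st[k],'IoU0',round(1-f(v0),3),'fit',r.x.round(1),'IoU',round(1-r.fun,3))
E
python3 - <<'E'
from sil import *
for f in('scene0','sceneH'):
    a=cv2.imread(f'pics/{f}.png').astype(int)[306:346,203:215,2].mean(1); print(f,a.round(0).astype(int).tolist())
p=cams.snapshot('wrist');a=p['color'].astype(int)
cv2.imwrite('pics/w1.png',p['color'][:,:,::-1])
silfit(p,(a[:,:,0]>110)&(a[:,:,1]<60)&(a[:,:,2]<60),([-4,4],[-25,25],[32,98]),F['tag'])
E
```

```text
scene0 [56, 104, 173, 187, 183, 181, 182, 182, 181, 181, 181, 180, 181, 181, 172, 160, 162, 163, 161, 162, 163, 162, 164, 162, 163, 164, 164, 164, 165, 178, 184, 187, 186, 158, 135, 151, 151, 128, 100, 89]
sceneH [59, 110, 184, 195, 190, 190, 190, 190, 190, 192, 191, 189, 189, 190, 190, 189, 189, 190, 190, 190, 189, 190, 189, 190, 189, 189, 190, 191, 180, 174, 174, 176, 175, 155, 143, 159, 161, 134, 106, 93]
box px [ 186  364   60   52 1849] IoU0 0.0 fit [ 446.2 -134.3    7. ] IoU 0.0
```

```bash
python3 - <<'E'
from sil import *
p=cams.snapshot('wrist');a=p['color'].astype(int)
m=((a[:,:,0]>80)&(a[:,:,0]>2*a[:,:,1])&(a[:,:,0]>2*a[:,:,2])).astype(np.uint8)
print(cv2.connectedComponentsWithStats(m)[2][1:][:12].tolist())
x,y,w=F['tag'];P=np.array([[x,y-25,98],[x,y+25,98],[x,y,32],[x,y,83.]]);print(proj(p,P).round(0).tolist(),p['extrinsics'].round(2).tolist())
print([(np.round(r['rect']),r['conf']) for n in('tag_mid','stand') for r in cams.recognise(p,n)])
E
```

```text
[[284, 212, 64, 32, 1465], [158, 329, 9, 4, 25], [184, 364, 64, 52, 2092]]
[[284.0, 235.0], [346.0, 242.0], [316.0, 218.0], [316.0, 233.0]] [[-0.12, -0.95, -0.3, 363.25], [0.99, -0.12, -0.04, -143.45], [0.0, -0.3, 0.95, 362.05], [0.0, 0.0, 0.0, 1.0]]
[(array([284., 210., 348., 240.]), 0.84), (array([277., 192., 355., 239.]), 0.79)]
```

```bash
python3 - <<'E'
from sil import *
p=cams.snapshot('wrist');a=p['color'].astype(int)
m=((a[:,:,0]>80)&(a[:,:,0]>2*a[:,:,1])&(a[:,:,0]>2*a[:,:,2])); m[300:]=0
silfit(p,m,([-4,4],[-25,25],[32,98]),F['tag'])
E
python3 -m handwheel '[{"rotation":[0,0,0.005],"slide":[2,-2,40],"fingers":87},{"rotation":[0,0,0.005],"slide":[2,-2,75],"fingers":87}]'
python3 -c "
from h import *
where('tag'); rows(('tag',(0,0,46)))"
```

```text
box px [ 288  211   63   32 1409] IoU0 0.783 fit [ 445.4 -134.4    9. ] IoU 0.797
time: 10.95
tcp_pos: [444.6, -138.0, 126.2]
tcp_rot: [[-0.994, -0.113, 0.004], [-0.113, 0.994, -0.003], [-0.003, -0.003, -1.0]]
contact_force: [0.0, -0.9, -0.8]
opening: 87.2
grasp_force: 0.0
t 10.95 tag [ -2.   -3.4 126.2] z [ 0.003 -0.003 -1.   ] y [ 0.009  1.    -0.003] F [ 0.  -0.9 -0.8] open 87.2 g 0.0
t 10.95 tcp [ 444.6 -138.   126.2] open 87.2 F [ 0.  -0.9 -0.8]
slide [-2.0, 4.0, 80.0] rot [-0.003, 0.003, -0.009]
```

```bash
python3 -m handwheel '[{"rotation":[0,0,0],"slide":[-2,2,20],"fingers":87},{"rotation":[0,0,0],"slide":[-2,2,40],"fingers":87},{"rotation":[0,0,0],"slide":[-2,2,60],"fingers":87},{"rotation":[0,0,0],"slide":[-2,2,79],"fingers":87},{"rotation":[0,0,0],"slide":[-2,2,79],"fingers":87}]'
python3 -c "
from h import *
where('tag'); rows(('tag',(0,0,46)))"
```

```text
time: 11.58
tcp_pos: [445.2, -135.1, 46.7]
tcp_rot: [[-0.993, -0.114, -0.001], [-0.114, 0.993, -0.001], [0.001, -0.001, -1.0]]
contact_force: [0.7, 0.1, -0.1]
opening: 87.1
grasp_force: 0.0
t 11.57 tag [-1.1 -0.6 46.7] z [-0.001 -0.001 -1.   ] y [ 0.008  1.    -0.001] F [ 0.7  0.1 -0.1] open 87.1 g 0.0
t 11.57 tcp [ 445.2 -135.1   46.7] open 87.1 F [ 0.7  0.1 -0.1]
slide [-1.0, 1.0, 1.0] rot [-0.001, -0.001, -0.008]
```

Good; close.

```bash
python3 -m handwheel '[{"rotation":[0,0,0],"slide":[0,0,0],"fingers":40},{"rotation":[0,0,0],"slide":[0,0,0],"fingers":40},{"rotation":[0,0,0],"slide":[0,0,0],"fingers":40},{"rotation":[0,0,0],"slide":[0,0,0],"fingers":40},{"rotation":[0,0,0],"slide":[0,0,0],"fingers":40}]'
python3 -m handwheel '[{"rotation":[0,0,0],"slide":[0,0,-10],"fingers":40},{"rotation":[0,0,0],"slide":[0,0,-35],"fingers":40},{"rotation":[0,0,0],"slide":[0,0,-75],"fingers":40},{"rotation":[0,0,0],"slide":[0,0,-120],"fingers":40},{"rotation":[0,0,0],"slide":[0,0,-170],"fingers":40}]'
python3 - <<'E'
from h import *
from sil import *
where('tag'); rows(('post',(-130,0,250)),('post',(-90,0,150)))
p=cams.snapshot('wrist');cv2.imwrite('pics/w2.png',p['color'][:,:,::-1])
o=np.array(cams.recognise(p,'tag_mid') and cams.recognise(p,'tag_mid')[0]['rect']);print(o)
E
```

```text
time: 12.2
tcp_pos: [446.6, -134.4, 47.2]
tcp_rot: [[-0.993, -0.116, 0.0], [-0.116, 0.993, -0.001], [-0.0, -0.001, -1.0]]
contact_force: [-0.6, -0.2, 0.7]
opening: 49.2
grasp_force: 30.0
time: 12.82
tcp_pos: [446.0, -134.0, 218.7]
tcp_rot: [[-0.993, -0.117, -0.0], [-0.117, 0.993, -0.001], [0.0, -0.001, -1.0]]
contact_force: [0.3, -0.3, -0.7]
opening: 49.4
grasp_force: 30.0
t 12.82 tag [-2.000e-01  3.000e-01  2.187e+02] z [-0.    -0.001 -1.   ] y [ 0.005  1.    -0.001] F [ 0.3 -0.3 -0.7] open 49.4 g 30.0
t 12.82 tcp [ 446.  -134.   218.7] open 49.4 F [ 0.3 -0.3 -0.7]
slide [-111.0, 365.0, -32.0] rot [-0.001, -0.0, -0.201]
slide [-150.0, 373.0, 68.0] rot [-0.001, -0.0, -0.201]
[255.5 259.9 381.2 364.9]
```

```bash
python3 - <<'E'
import numpy as np
from workcell import cams
T=cams.snapshot('scene')['extrinsics']
for u,v,z in((388,196,12),(404,153,175),(388,148,170),(430,335,12),(463,297,175),(438,286,170)):
    d=T[:3,:3]@np.array([(u-317.22)/445.07,-(v-240.32)/445.07,-1]); print(u,v,(T[:3,3]+d*(z-T[2,3])/d[2]).round(0))
E
python3 -m handwheel '[{"rotation":[0,0,-0.04],"slide":[-20,45,-15],"fingers":40},{"rotation":[0,0,-0.08],"slide":[-45,95,-30],"fingers":40},{"rotation":[0,0,-0.12],"slide":[-65,145,-40],"fingers":40},{"rotation":[0,0,-0.16],"slide":[-85,195,-45],"fingers":40},{"rotation":[0,0,-0.2],"slide":[-100,240,-45],"fingers":40}]'
python3 - <<'E'
from h import *
rows(('post',(-130,0,260)),('post',(-90,0,160)))
E
```

```text
388 196 [396. 324.  12.]
404 153 [411. 336. 175.]
388 148 [374. 312. 170.]
430 335 [811. 197.  12.]
463 297 [825. 222. 175.]
438 286 [782. 194. 170.]
time: 13.65
tcp_pos: [517.4, 117.7, 260.6]
tcp_rot: [[-0.95, -0.313, -0.002], [-0.313, 0.95, -0.001], [0.002, -0.0, -1.0]]
contact_force: [0.7, -0.4, -0.4]
opening: 49.7
grasp_force: 30.0
t 13.65 tcp [517.4 117.7 260.6] open 49.7 F [ 0.7 -0.4 -0.4]
slide [-35.0, 119.0, 0.0] rot [-0.0, -0.002, 0.001]
slide [-76.0, 119.0, 100.0] rot [-0.0, -0.002, 0.001]
```

```bash
python3 -m handwheel '[{"rotation":[0,0,0],"slide":[-20,35,0],"fingers":40},{"rotation":[0,0,0],"slide":[-40,75,10],"fingers":40},{"rotation":[0,0,0],"slide":[-55,100,35],"fingers":40},{"rotation":[0,0,0],"slide":[-68,119,70],"fingers":40},{"rotation":[0,0,0],"slide":[-68,119,100],"fingers":40}]'
python3 -m handwheel '[{"rotation":[0,0,0],"slide":[0,0,15],"fingers":40},{"rotation":[0,0,0],"slide":[0,0,29],"fingers":40},{"rotation":[0,0,0],"slide":[0,0,29],"fingers":40}]'
python3 - <<'E'
from h import *
from sil import *
where('post'); rows(('post',(-90,0,129)),('post',(-30,0,129)))
for n in('scene','side','wrist'):
    p=cams.snapshot(n);a=p['color'].astype(int);cv2.imwrite(f'pics/{n}P.png',p['color'][:,:,::-1])
    m=(a[:,:,2]>60)&(a[:,:,2]>1.6*a[:,:,0])&(a[:,:,2]>1.3*a[:,:,1])
    q=proj(p,np.array([[637.3+40*.95,282.4+40*.31,90.],[637.3-18*.95,282.4-18*.31,169]])); print(n,q.round(0).tolist())
    c=q[0].astype(int); k=np.zeros_like(m);
    if n!='wrist': k[c[1]-60:c[1]+60,c[0]-35:c[0]+35]=1; silfit(p,m&k,([32,48],[-25,25],[12,175]),F['post'])
E
```

```text
time: 14.28
tcp_pos: [543.4, 252.1, 158.3]
tcp_rot: [[-0.949, -0.315, -0.004], [-0.315, 0.949, -0.0], [0.004, 0.001, -1.0]]
contact_force: [-0.4, 0.7, 0.2]
opening: 50.0
grasp_force: 30.0
time: 14.65
tcp_pos: [545.0, 249.2, 131.9]
tcp_rot: [[-0.95, -0.311, -0.001], [-0.311, 0.95, -0.002], [0.002, -0.001, -1.0]]
contact_force: [-0.1, -0.8, -0.2]
opening: 49.3
grasp_force: 30.0
t 14.65 post [-98.   -2.7 131.9] z [-0.002 -0.001 -1.   ] y [ 0.002  1.    -0.001] F [-0.1 -0.8 -0.2] open 49.3 g 30.0
t 14.65 tcp [545.  249.2 131.9] open 49.3 F [-0.1 -0.8 -0.2]
slide [-8.0, 3.0, 3.0] rot [-0.001, -0.002, -0.002]
slide [-68.0, 3.0, 3.0] rot [-0.001, -0.002, -0.002]
scene [[441.0, 255.0], [429.0, 218.0]]
box px [425 224  35  57 736] IoU0 0.827 fit [636.2 278.8  25.3] IoU 0.932
side [[266.0, 384.0], [295.0, 348.0]]
box px [255 343  21  76 715] IoU0 0.813 fit [637.1 284.7  14.6] IoU 0.9
wrist [[322.0, 430.0], [324.0, 472.0]]
```

```bash
python3 -m handwheel '[{"rotation":[0,0,0],"slide":[-20,2,3],"fingers":40},{"rotation":[0,0,0],"slide":[-40,2,3],"fingers":40},{"rotation":[0,0,0],"slide":[-54,2,3],"fingers":40},{"rotation":[0,0,0],"slide":[-54,2,3],"fingers":40},{"rotation":[0,0,0],"slide":[-54,2,3],"fingers":40}]'
python3 - <<'E'
from h import *
from sil import *
where('post')
o=env.get_obs();t=np.array(o['tcp_pos']);M=np.array(o['tcp_rot']); hole=t-M[:,2]*35.8
a=np.radians(18.2);W=lambda x,z:np.array([637.3+x*np.cos(a),282.4+x*np.sin(a),z])
out=[]
for n,s,w,h in(('scene',5,80,60),('side',5,80,60),('wrist',1.25,640,240)):
    p=cams.snapshot(n);q=proj(p,np.array([hole,W(-18,169),W(32,158)]));print(n,q.round(1).tolist())
    im=p['color'][:,:,::-1]
    x,y=(q[1]-[w/2,h/2]).astype(int) if n!='wrist' else (0,240)
    x=max(0,min(x,640-w));y=max(0,min(y,480-h));print(n,'origin',x,y)
    out.append(cv2.resize(im[y:y+h,x:x+w],None,fx=s,fy=s,interpolation=cv2.INTER_CUBIC))
cv2.imwrite('pics/Q.png',np.vstack([np.hstack(out[:2]),out[2]]))
E
```

```text
time: 15.42
tcp_pos: [595.6, 268.7, 129.9]
tcp_rot: [[-0.95, -0.312, -0.0], [-0.312, 0.95, -0.001], [0.001, -0.001, -1.0]]
contact_force: [-0.5, -0.3, -0.5]
opening: 49.9
grasp_force: 30.0
t 15.43 post [-43.9   0.  129.9] z [-0.001 -0.001 -1.   ] y [ 0.001  1.    -0.001] F [-0.5 -0.3 -0.5] open 49.9 g 30.0
scene [[419.4, 212.6], [428.6, 218.0], [445.4, 234.1]]
scene origin 388 188
side [[308.9, 346.0], [294.6, 348.4], [267.1, 359.4]]
side origin 254 318
wrist [[319.1, 335.2], [319.0, 390.4], [318.9, 454.3]]
wrist origin 0 240
```

View pics/Q.png

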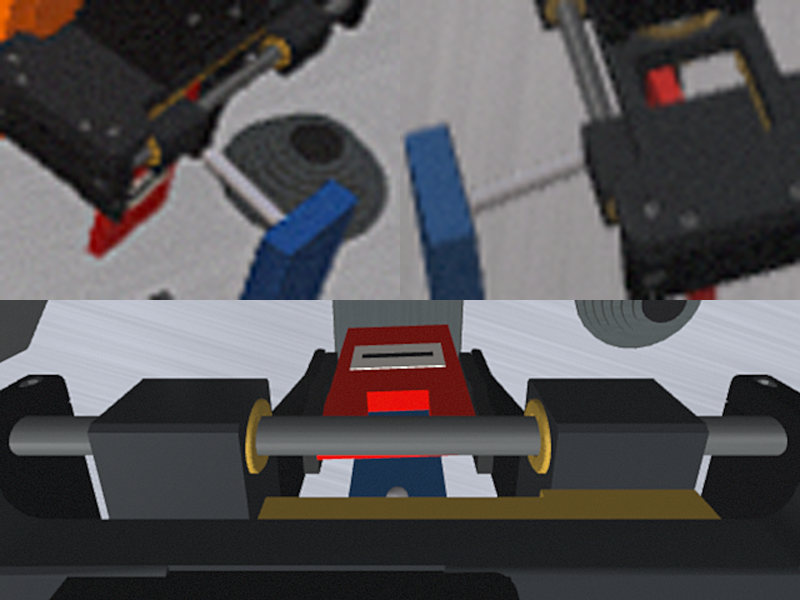

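```bash
python3 -m handwheel '[{"rotation":[0,0,0],"slide":[-12,0,0],"fingers":40},{"rotation":[0,0,0],"slide":[-22,0,0],"fingers":40},{"rotation":[0,0,0],"slide":[-30,0,0],"fingers":40},{"rotation":[0,0,0],"slide":[-36,0,0],"fingers":40},{"rotation":[0,0,0],"slide":[-36,0,0],"fingers":40}]'
python3 -c "
from h import *
where('post')"
```

```text
time: 16.2
tcp_pos: [630.7, 280.0, 129.5]
tcp_rot: [[-0.95, -0.311, -0.0], [-0.311, 0.95, -0.001], [0.0, -0.001, -1.0]]
contact_force: [-0.3, -0.8, -1.3]
opening: 49.7
grasp_force: 30.0
t 16.2 post [ -7.   -0.2 129.5] z [-0.    -0.001 -1.   ] y [ 0.001  1.    -0.001] F [-0.3 -0.8 -1.3] open 49.7 g 30.0
```

```bash
python3 -m handwheel '[{"rotation":[0,0,0],"slide":[-8,0,1],"fingers":40},{"rotation":[0,0,0],"slide":[-15,0,2],"fingers":40},{"rotation":[0,0,0],"slide":[-15,0,5],"fingers":40},{"rotation":[0,0,0],"slide":[-15,0,7],"fingers":40},{"rotation":[0,0,0],"slide":[-15,0,7],"fingers":40}]'
python3 -c "
from h import *
where('post')"
```

```text
time: 16.82
tcp_pos: [644.2, 284.4, 122.4]
tcp_rot: [[-0.95, -0.311, -0.001], [-0.311, 0.95, -0.001], [0.001, -0.001, -1.0]]
contact_force: [-0.0, 0.6, -1.4]
opening: 49.7
grasp_force: 30.0
t 16.82 post [  7.2  -0.3 122.4] z [-0.001 -0.001 -1.   ] y [ 0.001  1.    -0.001] F [-0.   0.6 -1.4] open 49.7 g 30.0
```

```bash
python3 -m handwheel '[{"rotation":[0,0,0],"slide":[0,0,1],"fingers":40},{"rotation":[0,0,0],"slide":[0,0,2],"fingers":40},{"rotation":[0,0,0],"slide":[0,0,2],"fingers":40}]'
```

```text
time: 17.2
tcp_pos: [644.7, 284.6, 121.4]
tcp_rot: [[-0.95, -0.311, 0.001], [-0.311, 0.95, -0.001], [-0.001, -0.001, -1.0]]
contact_force: [-0.6, -0.4, 2.6]
opening: 49.9
grasp_force: 30.0
```

Contact from below (+2.6 N): the tag bears on the peg. Release.

```bash
python3 -m handwheel '[{"rotation":[0,0,0],"slide":[0,0,0],"fingers":70},{"rotation":[0,0,0],"slide":[0,0,0],"fingers":87},{"rotation":[0,0,0],"slide":[0,0,0],"fingers":87},{"rotation":[0,0,0],"slide":[0,0,0],"fingers":87},{"rotation":[0,0,0],"slide":[0,0,0],"fingers":87}]'
python3 -m handwheel '[{"rotation":[0,0,0],"slide":[0,0,-15],"fingers":87},{"rotation":[0,0,0],"slide":[0,0,-35],"fingers":87},{"rotation":[0,0,0],"slide":[0,0,-65],"fingers":87},{"rotation":[0,0,0],"slide":[0,0,-105],"fingers":87},{"rotation":[0,0,0],"slide":[0,0,-150],"fingers":87}]'
python3 -m handwheel '[{"rotation":[0,0,0],"slide":[50,0,-30],"fingers":87},{"rotation":[0,0,0],"slide":[100,-20,-40],"fingers":87},{"rotation":[0,0,0],"slide":[150,-60,-40],"fingers":87},{"rotation":[0,0,0],"slide":[150,-100,-40],"fingers":87},{"rotation":[0,0,0],"slide":[150,-100,-40],"fingers":87}]'
python3 - <<'E'
from h import *
from sil import *
where('post')
a=np.radians(18.2);W=lambda x,z,y=0:np.array([637.3+x*np.cos(a)-y*np.sin(a),282.4+x*np.sin(a)+y*np.cos(a),z])
for n in('scene','side'):
    p=cams.snapshot(n);cv2.imwrite(f'pics/{n}Z.png',p['color'][:,:,::-1]);c=p['color'].astype(int)
    m=((c[:,:,0]>80)&(c[:,:,0]>2.2*c[:,:,1])&(c[:,:,0]>2.2*c[:,:,2])).astype(np.uint8)
    print(n,[s for s in cv2.connectedComponentsWithStats(m)[2][1:].tolist() if s[4]>15])
    for x in(5,25):
        z=163.5-(x-8)*.21-7.3;print('pred x',x,proj(p,np.array([W(x,z+15,-25),W(x,z+15,25),W(x,z-75,-25),W(x,z-75,25)])).round(0).tolist())
    print([(np.round(r['rect']),round(r['conf'],2)) for r in cams.recognise(p,'tag_mid')])
E
```

```text
time: 17.82
tcp_pos: [644.6, 284.5, 120.7]
tcp_rot: [[-0.95, -0.311, 0.0], [-0.311, 0.95, -0.001], [0.0, -0.001, -1.0]]
contact_force: [0.5, 0.3, 0.6]
opening: 85.3
grasp_force: 0.0
time: 18.45
tcp_pos: [644.5, 284.7, 273.7]
tcp_rot: [[-0.95, -0.311, 0.001], [-0.311, 0.95, -0.0], [-0.001, -0.001, -1.0]]
contact_force: [0.6, -0.0, -0.3]
opening: 87.0
grasp_force: 0.0
time: 19.08
tcp_pos: [534.3, 138.6, 312.9]
tcp_rot: [[-0.952, -0.305, 0.004], [-0.305, 0.952, -0.003], [-0.003, -0.004, -1.0]]
contact_force: [0.3, 1.6, -0.2]
opening: 86.9
grasp_force: 0.0
t 19.07 post [-142.8 -104.5  312.9] z [ 0.003 -0.004 -1.   ] y [ 0.008  1.    -0.004] F [ 0.3  1.6 -0.2] open 86.9 g 0.0
scene [[285, 0, 6, 23, 113], [155, 7, 15, 38, 220], [58, 22, 21, 40, 218], [364, 152, 49, 63, 1319], [420, 216, 26, 37, 252], [225, 280, 5, 29, 69], [401, 293, 70, 68, 2078], [187, 305, 45, 38, 1348]]
pred x 5 [[430.0, 229.0], [444.0, 217.0], [422.0, 254.0], [435.0, 243.0]]
pred x 25 [[437.0, 235.0], [451.0, 224.0], [428.0, 260.0], [441.0, 249.0]]
[(array([417., 217., 447., 256.]), 0.79), (array([222., 245., 254., 276.]), 0.6), (array([315., 211., 351., 237.]), 0.58)]
side [[282, 199, 49, 25, 832], [325, 227, 3, 12, 23], [276, 340, 17, 52, 246]]
pred x 5 [[278.0, 340.0], [285.0, 362.0], [282.0, 371.0], [288.0, 393.0]]
pred x 25 [[268.0, 344.0], [274.0, 366.0], [272.0, 375.0], [278.0, 397.0]]
[(array([276., 338., 292., 393.]), 0.76)]
```

```bash
python3 -m handwheel '[{"rotation":[0,0,0],"slide":[0,0,0],"fingers":87},{"rotation":[0,0,0],"slide":[0,0,0],"fingers":87},{"rotation":[0,0,0],"slide":[0,0,0],"fingers":87}]'
python3 - <<'E'
import cv2,numpy as np
for n,(x,y,X,Y) in(('side',(275,190,345,230)),('scene',(184,300,232,348))):
    A=[cv2.imread(f'pics/{n}{k}.png').astype(int)[y:Y,x:X] for k in'0HZ']
    print(n,[((a[:,:,2]>100)&(a[:,:,1]<60)).sum() for a in A])
from workcell import env
print(env.finish_job())
E
```

```text
time: 19.65
tcp_pos: [533.1, 143.4, 310.7]
tcp_rot: [[-0.95, -0.312, -0.0], [-0.312, 0.95, -0.001], [0.0, -0.001, -1.0]]
contact_force: [-0.2, 1.3, 0.1]
opening: 86.9
grasp_force: 0.0
side [np.int64(939), np.int64(938), np.int64(828)]
scene [np.int64(1359), np.int64(1364), np.int64(1357)]
the job is handed in; nothing more can be done
None
```

The job is handed in: the red toggle is over with its flap shut again and the red tag is hanging on the blue post's peg, going by the final camera pictures; the judge returned no verdict.

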